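Shut one drawer to free the next in a studio fixings chest

ROBOT

A 7-joint arm with a two-finger parallel gripper is mounted at the origin on the work surface. World frame = base frame: x ahead of the robot, y to its left, z up, the work surface at z = 0. Lengths are in m, angles in rad, forces in N, time in s.
With the tool pointing down it reaches from about 0.425 to 0.925 m from the base axis. Payload 6.8 kg.
Tool frame: the origin (TCP) lies midway between the tips of the shut fingers; the grasp point (between the pads) lies 19 mm behind it; z points along the fingers, y is the line along which they close (so a half turn about z gives the same grasp; the last joint's range is limited). The gripper opens to 85 mm and grips with 20 to 120 N. Pads are 22 mm wide; open, the fingers measure 114 mm over their backs; the gripper's body (76 mm by 85 mm) begins 54 mm behind the grasp point. The pads swing forward as they close: fully open they stand 13 mm farther back than shut.
Start: joints at [1.182, 0.477, 0.022, 1.555, -0.011, 1.109, -0.083], TCP at [0.187, -0.649, 0.231] pointing down, gripper open.
Joint ranges: [-2.96, 2.96], [-0.34, 2.1], [-1.41, 1.46], [0.24, 2.44], [-1.37, 4.51], [0.17, 1.92], [-2.96, 2.96]. Speed limits (rad/s): [2.39, 2.39, 3.14, 3.14, 3.14, 3.14, 3.14].

INTERFACE

Orientations are given as a unit quaternion [w, x, y, z].
In Python, from station import bot gives the robot as it stands.
- The arm moves only by the tool jog_arm, never from a script. Its argument "rows" is a list of rows, each an object of numbers: "fingers": the finger opening in mm, from 0 to 85.4; "x", "y", "z": the shift along the tool's x, y, z in mm; "ax", "ay", "az": the turn, a rotation vector about the tool's x, y, z in degrees. A call has exactly 8 rows; each row shifts and turns the commanded pose from where the row before left it, along the tool's axes as they then stand; what a row does not reach is not made up. A row lasts 1/10 s, in which the tool goes at most 50 mm and 8.59 degrees, less where a joint would pass 70% of its speed; a pose out of reach is approached as far as the arm can. A call with a gripper value outside its range is refused whole. The fingers move at their own pace and stop on an object; "force" is the grip in N (left out, the last holds). Time passes only in rows, so rows that do not move let the fingers close, or fill a call up. It gives the time, the measured TCP pose, the force, the opening and the grip force at its end, in the units of the state.
- bot.get_obs(): the state, without advancing time (a new reading comes with each control period).
- bot.read_camera(name): name is "scene" or "top" or "wrist"; returns a dict with "pixels" (420x560x3 uint8, red, green, blue), "vertical_fov" (degrees; the focal length in pixels is half the picture's height over the tangent of half this angle, whatever the lens; pixels are square), "cx", "cy" (the principal point, pixels), "world_from_camera" (4x4, takes a point from camera to world coordinates). Camera axes: x right, y down, z forward; pixel columns grow to the right and rows downward; lengths in m; the calibration is good to about 2 mm. A picture is of the moment at which its call begins. There is no depth.
- bot.hand_in(): hands the job in; it is judged then, once.
The state is a dict: "t": time; "q": joint angles; "joint_vel": joint speeds; "joint_torque": joint torques, N m; "eef_pos": TCP position; "tool_rot": TCP orientation; "contact_force": force on the tool from outside, world axes, zero at the start; "torque": the same for the moment, N m; "gripper_width": opening from 0.0 (shut) to 1.0 (fully open); "grasp_force": force on a finger pad.
Only numpy, scipy, OpenCV 4.12 (cv2) and the standard library are available. Lean on these libraries where they do the work, as an engineer would, in place of code of your own. Each camera call takes 0.05 s, during which the arm holds its last target. There are 200 camera calls.

TASK

The fixings chest has an interlock that lets only one of its three drawers out at a time, and the orange-fronted drawer has been left open. Push the orange drawer fully home, then pull the blue-fronted drawer at least 80 mm open and leave it standing open.

Things in the scene. Friction and masses are not known exactly. Their poses are not given: they have to be found in the camera images.
- orange_handle (a point): centre of the orange drawer's handle: level orange bar, 10 mm thick, 80 mm long, a post at each end; bar axis 45 mm in front of the front panel (40 mm gap behind it, open above and below), 30 mm below the chest's top, 105 mm above the table. Moves with the drawer. Axes: x level into the chest (the way it shuts), y along the bar, z up. Front panel 145 mm wide, 113 mm high.
- blue_handle (a point): centre of the blue drawer's handle; drawer, handle and axes just like the orange one's. The grey chest (260 mm deep, 474 wide, 135 high, fixed to the table) holds three equal drawers side by side at 150 mm pitch, their fronts and handles orange, blue and green in any order. Small loose things stand beside and on top of the chest.
- orange_drawer (a joint): how far the orange drawer is out, in m along the handle's -x axis: 0 fully shut, 0.125 at its stop. It slides with about 2 N of friction and stays where it is left. It starts partly open.
- blue_drawer (a joint): how far the blue drawer is out, in m along the handle's -x axis: 0 fully shut, 0.125 at its stop. It slides with about 2 N of friction and stays where it is left. It starts shut; the interlock holds it with about 4 mm of play while another drawer is out, and frees it once the others are fully shut.

How it is judged:
On the way, in this order (a step that is already met when the one before it is completed fails the run):
1. the orange drawer is shut, with the blue one still shut (value of joint orange_drawer below 0.008 m and value of joint blue_drawer below 0.02 m), for 0.1 s.
2. the blue drawer is pulled open (value of joint blue_drawer above 0.075 m), for 0.1 s.
At the end, for the whole second after the job is handed in: The orange drawer is shut (within 10 mm) and the blue drawer stands still, at least 75 mm open (value of joint orange_drawer below 0.01 m and value of joint blue_drawer above 0.075 m and velocity of joint blue_drawer between -0.01 and 0.01 m/s); the robot touches nothing.
It also fails if it takes over 40 s, if anything falls off the work surface, if the arm or the gripper's body presses on something with over 40 N, if the wrist force passes 120 N, or if a joint passes its speed limit or range.

## Working session

There is one attempt and no reset: what is moved stays moved. The work goes in short steps, Python scripts to look and compute and a tool call to move; the robot and the scene stay as the last step left them, time stands still between calls to the robot, and variables do not carry over. Pictures are saved under pics/ and viewed, at most 10 in all, crops included, and the job is handed in when it is done.

Besides the shell and the picture viewer there is one more tool, called after "Request:" by a JSON object that holds its "fn" and its "kwargs", one argument or row to a line. jog_arm: Moves the arm, as the interface text tells. Its arguments: {"type":"object","properties":{"rows":{"type":"array","items":{"type":"object","properties":{"fingers":{"type":"number"},"x":{"type":"number"},"y":{"type":"number"},"z":{"type":"number"},"ax":{"type":"number"},"ay":{"type":"number"},"az":{"type":"number"}}}},"force":{"type":"number"}},"required":["rows"]}

```bash
ls; mkdir -p pics
python3 - <<'E'
from station import bot
import cv2,numpy as np
for n in ["scene","top"]:
    c=bot.read_camera(n); cv2.imwrite(f"pics/{n}0.png",c["pixels"][:,:,::-1])
    print(n,c["vertical_fov"],c["cx"],c["cy"],np.round(c["world_from_camera"],3).tolist())
o=bot.get_obs();print(o)
E
```

```text
pics
scene 46.04944048997617 279.14823519746164 216.85170719094054 [[0.832, 0.323, -0.451, 0.94], [0.554, -0.519, 0.651, -0.471], [-0.024, -0.792, -0.61, 0.521], [0.0, 0.0, 0.0, 1.0]]
top 52.82113764493328 283.2001823944721 204.18026061740872 [[0.146, -0.963, 0.227, 0.473], [-0.989, -0.143, 0.029, 0.001], [0.005, -0.229, -0.974, 0.758], [0.0, 0.0, 0.0, 1.0]]
{'t': 0.1, 'q': array([ 1.18191827,  0.4777376 ,  0.02236825,  1.55636557, -0.01149338,
        1.10929564, -0.08307265]), 'joint_vel': array([-0.00019402, -0.00297839,  0.00087063, -0.00204705,  0.0002299 ,
        0.00056618, -0.00047663]), 'joint_torque': array([ 5.49113494e-03, -5.97755706e+01,  1.61408722e+00, -2.81952381e+01,
        1.28305564e-02,  5.08249053e-03, -1.09778750e-05]), 'eef_pos': array([ 0.18686626, -0.64805552,  0.23040443]), 'tool_rot': array([-8.17807486e-04,  9.90159365e-01,  1.39941871e-01, -1.86501006e-04]), 'contact_force': array([0.44290064, 0.12383954, 0.29137765]), 'torque': array([ 0.00464781, -0.00481698,  0.03869892]), 'grasp_force': 0.0, 'gripper_width': 0.9985681917779534}
```

```bash
python3 -c "
import cv2,numpy as np
cv2.imwrite('pics/both0.png',cv2.resize(np.hstack([cv2.imread('pics/scene0.png'),cv2.imread('pics/top0.png')]),(800,300),interpolation=cv2.INTER_AREA))"
```

```text
(no output)
```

View pics/top0.png

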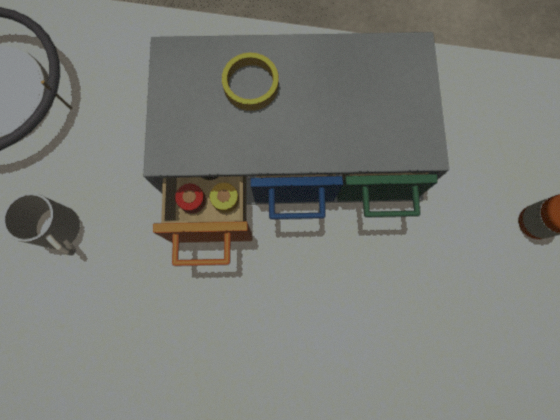

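View pics/scene0.png

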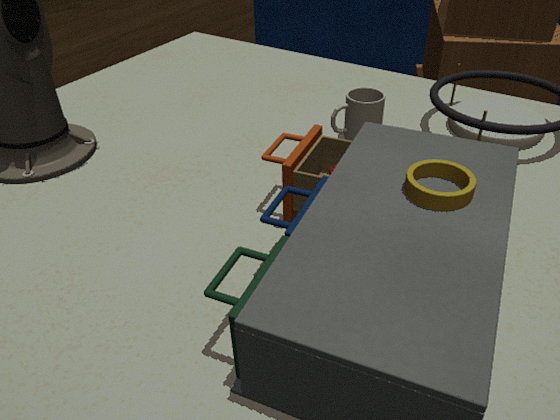

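The top view shows the orange drawer at left (+y), open, with its bar at about (177–228, 263). Blue is in the middle with its bar at (272–322, 216), and green is at right; both are shut. The scene view agrees.

```bash
cat > h.py <<'E'
import cv2,numpy as np
from station import bot
def look(n):
    c=bot.read_camera(n); return c
def ray(c,uv,z):
    f=210/np.tan(np.radians(c["vertical_fov"]/2)); T=np.array(c["world_from_camera"])
    uv=np.atleast_2d(uv).astype(float)
    d=np.c_[(uv[:,0]-c["cx"])/f,(uv[:,1]-c["cy"])/f,np.ones(len(uv))]@T[:3,:3].T
    return T[:3,3]+d*((z-T[2,3])/d[:,2])[:,None]
def mask(c,lo,hi):
    return cv2.inRange(cv2.cvtColor(c["pixels"],cv2.COLOR_RGB2HSV),lo,hi)
COL={"orange":((5,150,70),(17,255,255)),"blue":((100,120,40),(125,255,255)),"green":((60,100,25),(90,255,255))}
E
python3 - <<'E'
from h import *
c=look("top")
for k,(lo,hi) in COL.items():
    m=mask(c,lo,hi); n,l,s,ce=cv2.connectedComponentsWithStats(m)
    i=1+np.argmax([a[4] if a[0]<480 else 0 for a in s[1:]]); m=(l==i)
    v,u=np.nonzero(m); P=ray(c,np.c_[u,v],.105)
    print(k,s[i])
    # bar = image-lowest 8 rows
    b=v>v.max()-9
    # per column bar centre
    cols=np.unique(u[b]); cc=[(x,(v[b&(u==x)].min()+v[b&(u==x)].max())/2) for x in cols[8:-8]]
    Q=ray(c,cc,.105); E=ray(c,[(cols[0]-.5,v[b&(u==cols[0])].mean()),(cols[-1]+.5,v[b&(u==cols[-1])].mean())],.105)
    s_=np.polyfit(Q[:,1],Q[:,0],1); print(" mid",E.mean(0).round(4),"len",np.linalg.norm(E[0]-E[1]).round(4),"slope",s_.round(4), "x at mid",np.polyval(s_,E[:,1].mean()).round(4))
cr=ray(c,[(152,37),(433,33),(444,173),(147,173)],.135); print(cr.round(3), np.linalg.norm(np.diff(cr,axis=0),axis=1))
E
```

```text
orange [154 221  94  44 902]
 mid [0.5216 0.1329 0.105 ] len 0.0875 slope [-0.1732  0.5398] x at mid 0.5168
blue [251 177  92  10 763]
 mid [0.6644 0.0046 0.105 ] len 0.1478 slope [-0.1558  0.6665] x at mid 0.6657
green [386 180   4   4   6]Traceback (most recent call last):
  File "<stdin>", line 12, in <module>
  File "h.py", line 8, in ray
    d=np.c_[(uv[:,0]-c["cx"])/f,(uv[:,1]-c["cy"])/f,np.ones(len(uv))]@T[:3,:3].T
             ~~^^^^^
IndexError: index 0 is out of bounds for axis 1 with size 0
```

Run:
```python
from h import *
c=look("top")
for k,lo,hi,(x0,x1,y0,y1) in [("orange",(3,120,50),(18,255,255),(165,240,240,275)),("blue",(100,90,25),(128,255,255),(262,335,190,228))]:
    m=mask(c,lo,hi); z=np.zeros_like(m); z[y0:y1,x0:x1]=m[y0:y1,x0:x1]
    v,u=np.nonzero(z); print(k,u.min(),u.max(),v.max(),len(u))
    cc=[]
    for x in range(u.min()+9,u.max()-8):
        w=v[u==x]
        if len(w): w=w[w>w.max()-9]; cc.append((x,(w.min()+w.max())/2))
    Q=ray(c,cc,.105); b=v>v.max()-8
    E=ray(c,[(u[b].min()-.5,np.median(v[b])),(u[b].max()+.5,np.median(v[b]))],.105)
    s=np.polyfit(Q[:,1],Q[:,0],1); ym=E[:,1].mean()
    print(" mid",np.polyval(s,ym).round(4),ym.round(4),"len",np.linalg.norm(E[0]-E[1]).round(4),"yaw",np.degrees(np.arctan(-s[0])).round(2))
cr=ray(c,[(152,37),(433,33),(444,173),(147,173)],.135); print(cr.round(3), np.linalg.norm(np.diff(cr,axis=0),axis=1), np.degrees(np.arctan2(-(cr[3]-cr[2])[0],(cr[3]-cr[2])[1])))
```

```text
orange 171 238 265 604
 mid 0.5173 0.1327 len 0.089 yaw 11.14
blue 264 334 218 654
 mid 0.6114 -0.0029 len 0.0883 yaw 12.88
[[ 0.869  0.277  0.135]
 [ 0.947 -0.186  0.135]
 [ 0.704 -0.219  0.135]
 [ 0.636  0.234  0.135]] [0.46951137 0.24517551 0.45744078] 8.4804895732181
```

Request:
{"fn": "jog_arm", "kwargs": {
  "rows": [
    {"x": 20, "y": -14, "z": -10, "fingers": 32},
    {"x": 38, "y": -28, "z": -8},
    {"x": 38, "y": -28, "z": -8},
    {"x": 38, "y": -28, "z": -8},
    {"x": 38, "y": -28, "z": -8},
    {"x": 38, "y": -28, "z": -8},
    {"x": 38, "y": -28, "z": 0},
    {"x": 20, "y": -14, "z": 0}
  ]
}}

```text
invalid input
```

Request:
{"fn": "jog_arm", "kwargs": {
  "rows": [
    {"az": -8.4},
    {"az": -8.4},
    {"az": -8.4},
    {"az": -8.4},
    {"az": -8.4},
    {"az": -8.4},
    {"az": -8.4},
    {"az": -8.4}
  ]
}}

```text
invalid input
```

```bash
cat >> h.py <<'E'
from scipy.spatial.transform import Rotation as R
def go(target,yaw):  # yaw = chest inward direction, deg; tool y along it, z down
    o=bot.get_obs(); Rc=R.from_quat(np.roll(o["tool_rot"],-1))
    a=np.radians(yaw); y=np.array([np.cos(a),np.sin(a),0]); z=np.array([0,0,-1.]); Rt=R.from_matrix(np.c_[np.cross(y,z),y,z])
    d=Rc.inv()*Rt
    print("t",o["t"].__round__(2),"pos",o["eef_pos"].round(4),"q",o["q"].round(2),"F",o["contact_force"].round(1))
    print("rotvec deg",np.degrees(d.as_rotvec()).round(1),"shift now",(1e3*Rc.inv().apply(target-o["eef_pos"])).round(1),"shift after turn",(1e3*Rt.inv().apply(target-o["eef_pos"])).round(1))
E
python3 -c "
from h import *
go(np.array([.517,.133,.2]),10)"
```

```text
t 0.2 pos [ 0.187  -0.6482  0.2307] q [ 1.18  0.48  0.02  1.56 -0.01  1.11 -0.08] F [ 0.  -0.3 -0.1]
rotvec deg [ -0.1  -0.  -83.9] shift now [ 533.6 -659.1   31.4] shift after turn [712.  460.7  30.7]
```

Request:
{"fn": "jog_arm", "kwargs": {
  "rows": [
    {"x": 20, "y": -14, "z": -10, "ax": 0, "ay": 0, "az": 0, "fingers": 32},
    {"x": 38, "y": -28, "z": -8, "ax": 0, "ay": 0, "az": 0, "fingers": 32},
    {"x": 38, "y": -28, "z": -8, "ax": 0, "ay": 0, "az": 0, "fingers": 32},
    {"x": 38, "y": -28, "z": -8, "ax": 0, "ay": 0, "az": 0, "fingers": 32},
    {"x": 38, "y": -28, "z": -8, "ax": 0, "ay": 0, "az": 0, "fingers": 32},
    {"x": 38, "y": -28, "z": -8, "ax": 0, "ay": 0, "az": 0, "fingers": 32},
    {"x": 38, "y": -28, "z": 0, "ax": 0, "ay": 0, "az": 0, "fingers": 32},
    {"x": 20, "y": -14, "z": 0, "ax": 0, "ay": 0, "az": 0, "fingers": 32}
  ]
}}

```text
t: 1.0
eef_pos: [0.3932, -0.3819, 0.2818]
tool_rot: [-0.0, 0.99, 0.143, 0.001]
contact_force: [0.3, -0.6, 0.2]
gripper_width: 0.377
grasp_force: 0.0
```

Request:
{"fn": "jog_arm", "kwargs": {
  "rows": [
    {"x": 0, "y": 0, "z": 0, "ax": 0, "ay": 0, "az": -8.4, "fingers": 32},
    {"x": 0, "y": 0, "z": 0, "ax": 0, "ay": 0, "az": -8.4, "fingers": 32},
    {"x": 0, "y": 0, "z": 0, "ax": 0, "ay": 0, "az": -8.4, "fingers": 32},
    {"x": 0, "y": 0, "z": 0, "ax": 0, "ay": 0, "az": -8.4, "fingers": 32},
    {"x": 0, "y": 0, "z": 0, "ax": 0, "ay": 0, "az": -8.4, "fingers": 32},
    {"x": 0, "y": 0, "z": 0, "ax": 0, "ay": 0, "az": -8.4, "fingers": 32},
    {"x": 0, "y": 0, "z": 0, "ax": 0, "ay": 0, "az": -8.4, "fingers": 32},
    {"x": 0, "y": 0, "z": 0, "ax": 0, "ay": 0, "az": -8.4, "fingers": 32}
  ]
}}

```text
t: 1.8
eef_pos: [0.3901, -0.3859, 0.2812]
tool_rot: [-0.0, 0.745, 0.667, -0.0]
contact_force: [-0.1, 0.4, 0.3]
gripper_width: 0.376
grasp_force: 0.0
```

```bash
python3 -c "
from h import *
go(np.array([.517,.133,.2]),10)"
```

```text
t 1.8 pos [ 0.3901 -0.3859  0.2812] q [ 0.9   0.24 -0.28  1.78  0.07  1.13  0.49] F [-0.1  0.4  0.3]
rotvec deg [ -0.   -0.  -16.4] shift now [529.8  68.6  81.2] shift after turn [489.  215.1  81.2]
```

Request:
{"fn": "jog_arm", "kwargs": {
  "rows": [
    {"x": 0, "y": 10, "z": 0, "ax": 0, "ay": 0, "az": -8.2, "fingers": 32},
    {"x": 0, "y": 20, "z": 0, "ax": 0, "ay": 0, "az": -8.2, "fingers": 32},
    {"x": 40, "y": 18, "z": 0, "ax": 0, "ay": 0, "az": 0, "fingers": 32},
    {"x": 42, "y": 18, "z": 0, "ax": 0, "ay": 0, "az": 0, "fingers": 32},
    {"x": 42, "y": 18, "z": 0, "ax": 0, "ay": 0, "az": 0, "fingers": 32},
    {"x": 42, "y": 18, "z": 0, "ax": 0, "ay": 0, "az": 0, "fingers": 32},
    {"x": 42, "y": 18, "z": 0, "ax": 0, "ay": 0, "az": 0, "fingers": 32},
    {"x": 42, "y": 18, "z": 0, "ax": 0, "ay": 0, "az": 0, "fingers": 32}
  ]
}}

```text
t: 2.6
eef_pos: [0.4846, -0.1203, 0.2814]
tool_rot: [0.0, 0.645, 0.764, -0.0]
contact_force: [2.1, 0.2, 0.9]
gripper_width: 0.372
grasp_force: 0.0
```

Request:
{"fn": "jog_arm", "kwargs": {
  "rows": [
    {"x": 42, "y": 14, "z": 10, "ax": 0, "ay": 0, "az": 0, "fingers": 32},
    {"x": 42, "y": 14, "z": 10, "ax": 0, "ay": 0, "az": 0, "fingers": 32},
    {"x": 42, "y": 14, "z": 10, "ax": 0, "ay": 0, "az": 0, "fingers": 32},
    {"x": 42, "y": 14, "z": 10, "ax": 0, "ay": 0, "az": 0, "fingers": 32},
    {"x": 42, "y": 14, "z": 10, "ax": 0, "ay": 0, "az": 0, "fingers": 32},
    {"x": 25, "y": 5, "z": 10, "ax": 0, "ay": 0, "az": 0, "fingers": 32},
    {"x": 0, "y": 0, "z": 10, "ax": 0, "ay": 0, "az": 0, "fingers": 32},
    {"x": 0, "y": 0, "z": 0, "ax": 0, "ay": 0, "az": 0, "fingers": 32}
  ]
}}

```text
t: 3.4
eef_pos: [0.5179, 0.122, 0.2098]
tool_rot: [-0.001, 0.644, 0.765, -0.001]
contact_force: [-0.3, -0.5, -0.0]
gripper_width: 0.377
grasp_force: 0.0
```

```bash
python3 -c "
from h import *
go(np.array([.517,.133,.2]),10)
a,b=look('wrist'),look('top')
cv2.imwrite('pics/w1.png',cv2.resize(np.hstack([a['pixels'],b['pixels']])[:,:,::-1],(800,300),interpolation=cv2.INTER_AREA))"
```

```text
t 3.4 pos [0.5179 0.122  0.2098] q [ 0.17  0.33 -0.63  1.88  0.23  1.   -0.39] F [-0.3 -0.5 -0. ]
rotvec deg [-0.2  0.  -0.2] shift now [11.   1.   9.8] shift after turn [11.   1.   9.8]
```

View pics/w1.png

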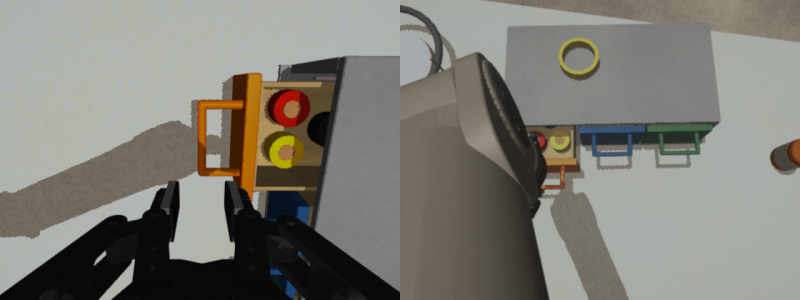

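The wrist view shows the orange bar at about (205, 100–175) in the half-size picture, running parallel to the fingers. The fingers sit just short of the bar's centre along its length. I'll refine its position from this view.

```bash
cat >> h.py <<'E'
def bar(k,c):
    # handle = U shape: enclosed gap; outer bar fitted from the outermost pixels on the image-left side
    lo,hi={"orange":((3,120,50),(18,255,255)),"blue":((100,90,25),(128,255,255))}[k]
    m=cv2.morphologyEx(mask(c,lo,hi),cv2.MORPH_OPEN,np.ones((3,3)))
    n,l,s,_=cv2.connectedComponentsWithStats(m); i=1+np.argmax(s[1:,4]); v,u=np.nonzero(l==i)
    r=np.array([u[v==y].min() for y in np.unique(v)]); ys=np.unique(v)
    k0=r<r.min()+8; ys,r=ys[k0],r[k0]
    pts=[]
    for y,x in zip(ys[14:-14],r[14:-14]):
        w=np.sort(u[(v==y)]); e=np.nonzero(np.diff(w)>1)[0]; x1=w[e[0]] if len(e) else None
        if x1 is not None: pts.append(((x+x1)/2,y))
    Q=ray(c,pts,.105); E=ray(c,[(r[:6].min()+8,ys[0]-.5),(r[-6:].min()+8,ys[-1]+.5)],.105)
    d=np.linalg.svd(Q-Q.mean(0))[2][0]; d*=np.sign(d[1]); mid=E.mean(0); p=Q.mean(0)+d*((mid-Q.mean(0))@d)
    print(k,"rows",ys[0],ys[-1],"len",np.linalg.norm(E[0]-E[1]).round(4),"mid",p.round(4),"yaw",np.degrees(np.arctan2(-d[0],d[1])).round(2)); return p
E
python3 -c "
from h import *
p=bar('orange',look('wrist')); p[2]=.083
go(p,10)"
```

```text
orange rows 138 243 len 0.0901 mid [0.5149 0.1329 0.105 ] yaw 12.93
t 3.55 pos [0.5193 0.1206 0.2115] q [ 0.17  0.33 -0.62  1.88  0.23  1.   -0.39] F [-0.1  0.2  0.2]
rotvec deg [ 0.   0.  -0.4] shift now [ 12.9  -2.3 128.5] shift after turn [ 12.9  -2.2 128.5]
```

Request:
{"fn": "jog_arm", "kwargs": {
  "rows": [
    {"x": 13, "y": -2, "z": 5, "ax": 0, "ay": 0, "az": 0, "fingers": 32},
    {"x": 0, "y": 0, "z": 15, "ax": 0, "ay": 0, "az": 0, "fingers": 32},
    {"x": 0, "y": 0, "z": 25, "ax": 0, "ay": 0, "az": 0, "fingers": 32},
    {"x": 0, "y": 0, "z": 25, "ax": 0, "ay": 0, "az": 0, "fingers": 32},
    {"x": 0, "y": 0, "z": 25, "ax": 0, "ay": 0, "az": 0, "fingers": 32},
    {"x": 0, "y": 0, "z": 20, "ax": 0, "ay": 0, "az": 0, "fingers": 32},
    {"x": 0, "y": 0, "z": 10, "ax": 0, "ay": 0, "az": 0, "fingers": 32},
    {"x": 0, "y": 0, "z": 0, "ax": 0, "ay": 0, "az": 0, "fingers": 32}
  ]
}}

```text
t: 4.35
eef_pos: [0.514, 0.1335, 0.0849]
tool_rot: [-0.001, 0.645, 0.764, -0.001]
contact_force: [0.1, 0.1, -0.2]
gripper_width: 0.368
grasp_force: 0.0
```

```bash
python3 -c "
from h import *
go(np.array([.515,.133,.083]),10)
a,b=look('wrist'),look('scene')
cv2.imwrite('pics/w2.png',cv2.resize(np.hstack([a['pixels'],b['pixels']])[:,:,::-1],(800,300),interpolation=cv2.INTER_AREA))"
```

```text
t 4.35 pos [0.514  0.1335 0.0849] q [ 0.07  0.5  -0.56  1.99  0.38  0.76 -0.54] F [ 0.1  0.1 -0.2]
rotvec deg [-0.2  0.  -0.4] shift now [-0.7  0.9  1.9] shift after turn [-0.7  0.9  1.9]
```

View pics/w2.png

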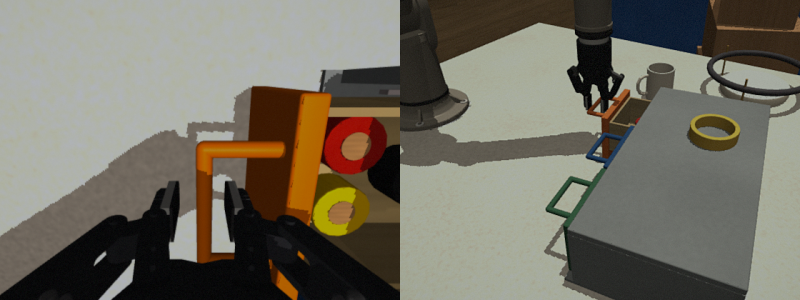

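The wrist view shows the bar at about x = 205 between the two fingers, at x = 170 and 235. The fingers straddle it without touching, so I'll push inward.

Request:
{"fn": "jog_arm", "kwargs": {
  "rows": [
    {"x": 0, "y": 5, "z": 0, "ax": 0, "ay": 0, "az": 0, "fingers": 32},
    {"x": 0, "y": 8, "z": 0, "ax": 0, "ay": 0, "az": 0, "fingers": 32},
    {"x": 0, "y": 10, "z": 0, "ax": 0, "ay": 0, "az": 0, "fingers": 32},
    {"x": 0, "y": 10, "z": 0, "ax": 0, "ay": 0, "az": 0, "fingers": 32},
    {"x": 0, "y": 10, "z": 0, "ax": 0, "ay": 0, "az": 0, "fingers": 32},
    {"x": 0, "y": 10, "z": 0, "ax": 0, "ay": 0, "az": 0, "fingers": 32},
    {"x": 0, "y": 10, "z": 0, "ax": 0, "ay": 0, "az": 0, "fingers": 32},
    {"x": 0, "y": 7, "z": 0, "ax": 0, "ay": 0, "az": 0, "fingers": 32}
  ]
}}

```text
t: 5.25
eef_pos: [0.5849, 0.1467, 0.0862]
tool_rot: [-0.0, 0.645, 0.764, 0.0]
contact_force: [-2.4, -0.3, 2.0]
gripper_width: 0.374
grasp_force: 1.2
```

```bash
python3 -c "
from h import *
go(np.array([.515,.133,.083]),10)
a,b=look('wrist'),look('scene')
cv2.imwrite('pics/w3.png',cv2.resize(np.hstack([a['pixels'],b['pixels']])[:,:,::-1],(800,300),interpolation=cv2.INTER_AREA))"
```

```text
t 5.25 pos [0.5849 0.1467 0.0862] q [ 0.05  0.59 -0.54  1.82  0.39  0.84 -0.51] F [-2.4 -0.3  2. ]
rotvec deg [ 0.  -0.  -0.3] shift now [ -1.8 -71.2   3.2] shift after turn [ -1.4 -71.2   3.2]
```

View pics/w3.png

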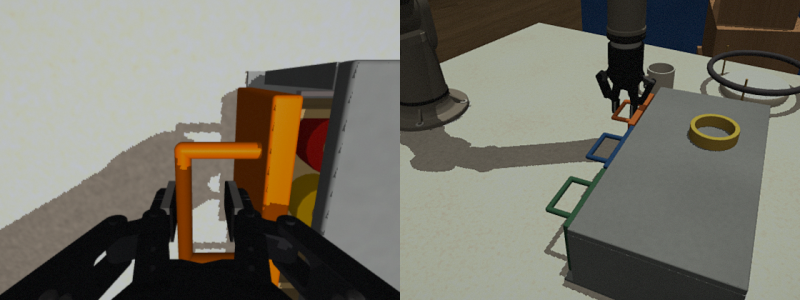

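The bar now rests on the near finger at x ≈ 183, and the drawer is still slightly out. I'll push on gently while watching the force.

Request:
{"fn": "jog_arm", "kwargs": {
  "rows": [
    {"x": 0, "y": 3, "z": 0, "ax": 0, "ay": 0, "az": 0, "fingers": 32},
    {"x": 0, "y": 2, "z": 0, "ax": 0, "ay": 0, "az": 0, "fingers": 32},
    {"x": 0, "y": 2, "z": 0, "ax": 0, "ay": 0, "az": 0, "fingers": 32},
    {"x": 0, "y": 2, "z": 0, "ax": 0, "ay": 0, "az": 0, "fingers": 32},
    {"x": 0, "y": 1, "z": 0, "ax": 0, "ay": 0, "az": 0, "fingers": 32},
    {"x": 0, "y": 1, "z": 0, "ax": 0, "ay": 0, "az": 0, "fingers": 32},
    {"x": 0, "y": 1, "z": 0, "ax": 0, "ay": 0, "az": 0, "fingers": 32},
    {"x": 0, "y": 0, "z": 0, "ax": 0, "ay": 0, "az": 0, "fingers": 32}
  ]
}}

```text
t: 6.15
eef_pos: [0.595, 0.1485, 0.0861]
tool_rot: [-0.0, 0.645, 0.764, -0.001]
contact_force: [-4.7, -0.3, 1.4]
gripper_width: 0.375
grasp_force: 2.2
```

Request:
{"fn": "jog_arm", "kwargs": {
  "rows": [
    {"x": 0, "y": 2, "z": 0, "ax": 0, "ay": 0, "az": 0, "fingers": 32},
    {"x": 0, "y": 1, "z": 0, "ax": 0, "ay": 0, "az": 0, "fingers": 32},
    {"x": 0, "y": 1, "z": 0, "ax": 0, "ay": 0, "az": 0, "fingers": 32},
    {"x": 0, "y": 1, "z": 0, "ax": 0, "ay": 0, "az": 0, "fingers": 32},
    {"x": 0, "y": 0, "z": 0, "ax": 0, "ay": 0, "az": 0, "fingers": 32},
    {"x": 0, "y": 0, "z": 0, "ax": 0, "ay": 0, "az": 0, "fingers": 32},
    {"x": 0, "y": 0, "z": 0, "ax": 0, "ay": 0, "az": 0, "fingers": 32},
    {"x": 0, "y": 0, "z": 0, "ax": 0, "ay": 0, "az": 0, "fingers": 32}
  ]
}}

```text
t: 6.95
eef_pos: [0.5951, 0.1485, 0.0858]
tool_rot: [-0.003, 0.645, 0.765, -0.005]
contact_force: [-19.1, -3.6, 13.7]
gripper_width: 0.379
grasp_force: 9.7
```

Force rose to about 20 N with no further motion, so the drawer is at its stop. The bar position also matches a shut drawer, worked out from the blue bar plus the 150 mm pitch. I'll centre the fingers, rise and move to blue.

Request:
{"fn": "jog_arm", "kwargs": {
  "rows": [
    {"x": 0, "y": -6, "z": 0, "ax": 0, "ay": 0, "az": 0, "fingers": 32},
    {"x": 0, "y": -9, "z": 0, "ax": 0, "ay": 0, "az": 0, "fingers": 32},
    {"x": 0, "y": 0, "z": 0, "ax": 0, "ay": 0, "az": 0, "fingers": 32},
    {"x": 0, "y": 0, "z": -15, "ax": 0, "ay": 0, "az": 0, "fingers": 32},
    {"x": 0, "y": 0, "z": -30, "ax": 0, "ay": 0, "az": 0, "fingers": 32},
    {"x": 0, "y": 0, "z": -40, "ax": 0, "ay": 0, "az": 0, "fingers": 32},
    {"x": 0, "y": 0, "z": -35, "ax": 0, "ay": 0, "az": 0, "fingers": 32},
    {"x": -10, "y": 0, "z": 0, "ax": 0, "ay": 0, "az": 0, "fingers": 32}
  ]
}}

```text
t: 7.75
eef_pos: [0.5909, 0.1404, 0.2135]
tool_rot: [0.003, 0.644, 0.765, 0.005]
contact_force: [1.1, -0.2, 0.2]
gripper_width: 0.376
grasp_force: 0.0
```

Request:
{"fn": "jog_arm", "kwargs": {
  "rows": [
    {"x": -30, "y": 0, "z": 0, "ax": 0, "ay": 0, "az": 0, "fingers": 32},
    {"x": -40, "y": 0, "z": 0, "ax": 0, "ay": 0, "az": 0, "fingers": 32},
    {"x": -40, "y": 0, "z": 0, "ax": 0, "ay": 0, "az": 0, "fingers": 32},
    {"x": -35, "y": 0, "z": 0, "ax": 0, "ay": 0, "az": 0, "fingers": 32},
    {"x": -15, "y": 0, "z": 0, "ax": 0, "ay": 0, "az": 0, "fingers": 32},
    {"x": 0, "y": 0, "z": 0, "ax": 0, "ay": 0, "az": 0, "fingers": 32},
    {"x": 0, "y": 0, "z": 0, "ax": 0, "ay": 0, "az": 0, "fingers": 32},
    {"x": 0, "y": 0, "z": 0, "ax": 0, "ay": 0, "az": 0, "fingers": 32}
  ]
}}

```text
t: 8.55
eef_pos: [0.6142, -0.0179, 0.2066]
tool_rot: [-0.0, 0.644, 0.765, 0.001]
contact_force: [-0.4, -0.2, 0.1]
gripper_width: 0.372
grasp_force: 0.0
```

```bash
python3 -c "
from h import *
a,b=look('wrist'),look('top')
cv2.imwrite('pics/w4.png',cv2.resize(np.hstack([a['pixels'],b['pixels']])[:,:,::-1],(800,300),interpolation=cv2.INTER_AREA))
try:
  p=bar('blue',a); p[2]=.083; go(p,10)
except Exception as e: print(e); go(np.array([.6114,-.0029,.083]),10)"
```

```text
blue rows 136 242 len 0.089 mid [ 0.6094 -0.0029  0.105 ] yaw 9.25
t 8.65 pos [ 0.6142 -0.0184  0.2065] q [ 0.34  0.46 -0.56  1.7   0.27  1.06 -0.13] F [-0.7 -0.2  0.2]
rotvec deg [ 0.  -0.  -0.1] shift now [ 16.   -2.1 123.5] shift after turn [ 16.1  -2.1 123.5]
```

View pics/w4.png

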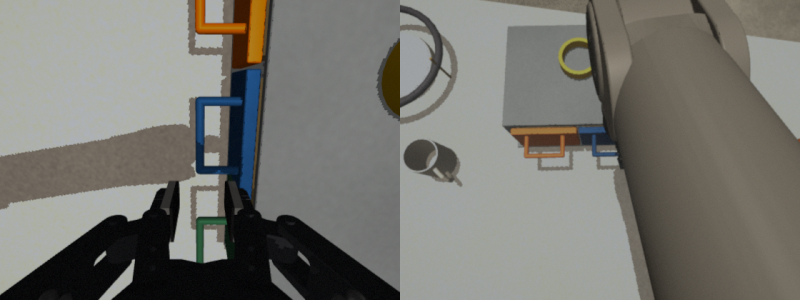

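The orange front is now in line with blue: the bars are at x ≈ 195 and 198 and the panels are flush. The blue bar's centre is 16 mm along tool x, so I'll descend over it.

Request:
{"fn": "jog_arm", "kwargs": {
  "rows": [
    {"x": 16, "y": -2, "z": 5, "ax": 0, "ay": 0, "az": 0, "fingers": 32},
    {"x": 0, "y": 0, "z": 15, "ax": 0, "ay": 0, "az": 0, "fingers": 32},
    {"x": 0, "y": 0, "z": 25, "ax": 0, "ay": 0, "az": 0, "fingers": 32},
    {"x": 0, "y": 0, "z": 25, "ax": 0, "ay": 0, "az": 0, "fingers": 32},
    {"x": 0, "y": 0, "z": 25, "ax": 0, "ay": 0, "az": 0, "fingers": 32},
    {"x": 0, "y": 0, "z": 18, "ax": 0, "ay": 0, "az": 0, "fingers": 32},
    {"x": 0, "y": 0, "z": 10, "ax": 0, "ay": 0, "az": 0, "fingers": 32},
    {"x": 0, "y": 0, "z": 0, "ax": 0, "ay": 0, "az": 0, "fingers": 32}
  ]
}}

```text
t: 9.45
eef_pos: [0.6082, -0.0048, 0.0813]
tool_rot: [-0.001, 0.644, 0.765, -0.001]
contact_force: [0.2, -0.4, 0.2]
gripper_width: 0.378
grasp_force: 0.0
```

Request:
{"fn": "jog_arm", "kwargs": {
  "rows": [
    {"x": 0, "y": -5, "z": 0, "ax": 0, "ay": 0, "az": 0, "fingers": 32},
    {"x": 0, "y": -5, "z": 0, "ax": 0, "ay": 0, "az": 0, "fingers": 32},
    {"x": 0, "y": -4, "z": 0, "ax": 0, "ay": 0, "az": 0, "fingers": 32},
    {"x": 0, "y": -4, "z": 0, "ax": 0, "ay": 0, "az": 0, "fingers": 32},
    {"x": 0, "y": -4, "z": 0, "ax": 0, "ay": 0, "az": 0, "fingers": 32},
    {"x": 0, "y": -3, "z": 0, "ax": 0, "ay": 0, "az": 0, "fingers": 32},
    {"x": 0, "y": 0, "z": 0, "ax": 0, "ay": 0, "az": 0, "fingers": 32},
    {"x": 0, "y": 0, "z": 0, "ax": 0, "ay": 0, "az": 0, "fingers": 32}
  ]
}}

```text
t: 10.25
eef_pos: [0.5849, -0.0097, 0.0835]
tool_rot: [0.0, 0.645, 0.764, -0.0]
contact_force: [1.1, 0.7, 1.3]
gripper_width: 0.372
grasp_force: 0.5
```

The force is only about 2 N and travel is already past the interlock's play, so the drawer is sliding. I'll pull on.

Request:
{"fn": "jog_arm", "kwargs": {
  "rows": [
    {"x": 0, "y": -8, "z": 0, "ax": 0, "ay": 0, "az": 0, "fingers": 32},
    {"x": 0, "y": -12, "z": 0, "ax": 0, "ay": 0, "az": 0, "fingers": 32},
    {"x": 0, "y": -14, "z": 0, "ax": 0, "ay": 0, "az": 0, "fingers": 32},
    {"x": 0, "y": -14, "z": 0, "ax": 0, "ay": 0, "az": 0, "fingers": 32},
    {"x": 0, "y": -14, "z": 0, "ax": 0, "ay": 0, "az": 0, "fingers": 32},
    {"x": 0, "y": -12, "z": 0, "ax": 0, "ay": 0, "az": 0, "fingers": 32},
    {"x": 0, "y": -8, "z": 0, "ax": 0, "ay": 0, "az": 0, "fingers": 32},
    {"x": 0, "y": -5, "z": 0, "ax": 0, "ay": 0, "az": 0, "fingers": 32}
  ]
}}

```text
t: 11.05
eef_pos: [0.4983, -0.0244, 0.0833]
tool_rot: [-0.0, 0.645, 0.764, -0.0]
contact_force: [2.3, 0.9, 0.0]
gripper_width: 0.369
grasp_force: 1.2
```

Request:
{"fn": "jog_arm", "kwargs": {
  "rows": [
    {"x": 0, "y": -1, "z": 0, "ax": 0, "ay": 0, "az": 0, "fingers": 32},
    {"x": 0, "y": 0, "z": 0, "ax": 0, "ay": 0, "az": 0, "fingers": 32},
    {"x": 0, "y": 0, "z": 0, "ax": 0, "ay": 0, "az": 0, "fingers": 32},
    {"x": 0, "y": 5, "z": 0, "ax": 0, "ay": 0, "az": 0, "fingers": 32},
    {"x": 0, "y": 5, "z": 0, "ax": 0, "ay": 0, "az": 0, "fingers": 32},
    {"x": 0, "y": 0, "z": 0, "ax": 0, "ay": 0, "az": 0, "fingers": 32},
    {"x": 0, "y": 0, "z": -15, "ax": 0, "ay": 0, "az": 0, "fingers": 32},
    {"x": 0, "y": 0, "z": -30, "ax": 0, "ay": 0, "az": 0, "fingers": 32}
  ]
}}

```text
t: 11.85
eef_pos: [0.5065, -0.0226, 0.1277]
tool_rot: [-0.002, 0.645, 0.764, -0.001]
contact_force: [0.2, -0.7, 0.3]
gripper_width: 0.372
grasp_force: 0.0
```

Request:
{"fn": "jog_arm", "kwargs": {
  "rows": [
    {"x": 0, "y": 0, "z": -35, "ax": 0, "ay": 0, "az": 0, "fingers": 32},
    {"x": 0, "y": 0, "z": -35, "ax": 0, "ay": 0, "az": 0, "fingers": 32},
    {"x": 0, "y": 0, "z": -20, "ax": 0, "ay": 0, "az": 0, "fingers": 32},
    {"x": 0, "y": 0, "z": -10, "ax": 0, "ay": 0, "az": 0, "fingers": 32},
    {"x": 0, "y": 0, "z": 0, "ax": 0, "ay": 0, "az": 0, "fingers": 32},
    {"x": 0, "y": 0, "z": 0, "ax": 0, "ay": 0, "az": 0, "fingers": 32},
    {"x": 0, "y": 0, "z": 0, "ax": 0, "ay": 0, "az": 0, "fingers": 32},
    {"x": 0, "y": 0, "z": 0, "ax": 0, "ay": 0, "az": 0, "fingers": 32}
  ]
}}

```text
t: 12.65
eef_pos: [0.5075, -0.0226, 0.2272]
tool_rot: [-0.001, 0.645, 0.764, -0.001]
contact_force: [0.7, -0.8, -0.1]
gripper_width: 0.375
grasp_force: 0.0
```

```bash
python3 -c "
from h import *
a,b=look('wrist'),look('scene')
cv2.imwrite('pics/w5.png',cv2.resize(np.hstack([a['pixels'],b['pixels']])[:,:,::-1],(800,300),interpolation=cv2.INTER_AREA))
p=bar('blue',a); print('open',np.hypot(*(p-[.6094,-.0029,.105])[:2]))"
```

```text
blue rows 150 247 len 0.09 mid [ 0.5078 -0.0206  0.105 ] yaw 9.88
open 0.10308994462622013
```

View pics/w5.png

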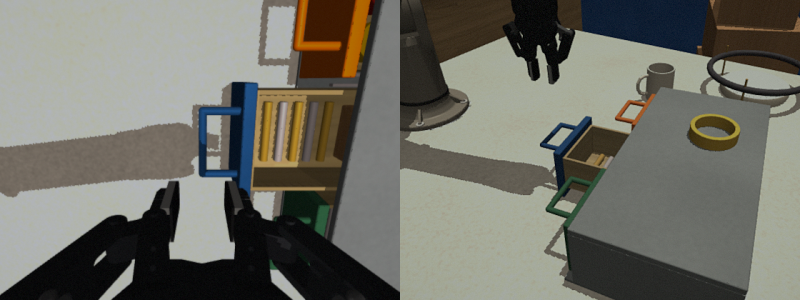

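The blue drawer is about 103 mm open. The orange front in the wrist view (around (355, 30)) seems to show a sliver behind it, so I'll check it.

```bash
python3 -c "
from h import *
a,b=look('wrist'),look('scene')
P=a['pixels'][:150,360:560,::-1]; S=b['pixels'][90:240,200:400,::-1]
cv2.imwrite('pics/w6.png',cv2.resize(np.hstack([P,S]),(800,300),interpolation=cv2.INTER_CUBIC))
p=bar('orange',look('top'))
" ; python3 -c "
from h import *
c=look('top'); cv2.imwrite('pics/t6.png',cv2.resize(c['pixels'][100:300,100:400,::-1],(780,520)))"
```

```text
Traceback (most recent call last):
  File "h.py", line 31, in bar
    Q=ray(c,pts,.105); E=ray(c,[(r[:6].min()+8,ys[0]-.5),(r[-6:].min()+8,ys[-1]+.5)],.105)
  File "h.py", line 8, in ray
    d=np.c_[(uv[:,0]-c["cx"])/f,(uv[:,1]-c["cy"])/f,np.ones(len(uv))]@T[:3,:3].T
             ~~^^^^^
IndexError: index 0 is out of bounds for axis 1 with size 0
```

View pics/w6.png

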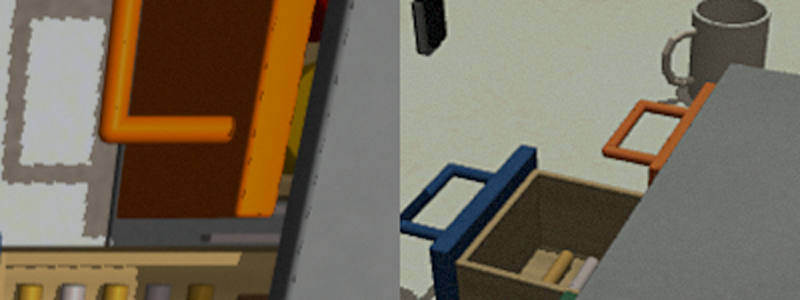

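View pics/t6.png

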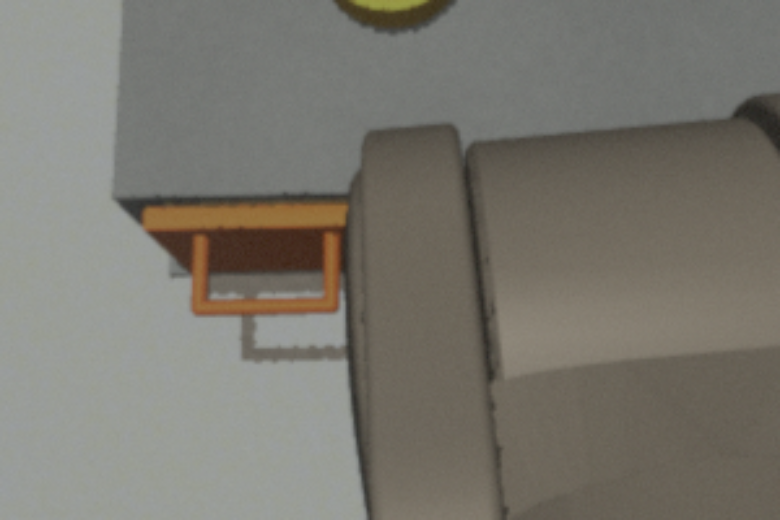

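The top view shows the orange bar running from (176, 218) to (228, 216.5), with the panel close to the chest. I'll cast those points to get its actual extension.

```bash
python3 -c "
from h import *
c=look('top'); m=mask(c,(3,120,50),(18,255,255)); m[:205]=0; m[:,240:]=0
cc=[]
for x in range(184,222):
    w=np.nonzero(m[:,x])[0]; w=w[w>w.max()-7]; cc.append((x,w.mean()))
v,u=np.nonzero(m); b=v>v.max()-6; print(u[b].min(),u[b].max())
Q=ray(c,cc,.105); p=Q.mean(0); blue=np.array([.6104,-.0029,.105]);
for psi in (9,9.5,10,10.5):
    a=np.radians(psi); i=np.array([np.cos(a),np.sin(a),0]); d=p-blue; print(psi,p.round(4),'behind blue-shut line (+ = out)',(-d@i*1000).round(1),'lat',(d@[-i[1],i[0],0]*1000).round(1))
"
```

```text
174 229
9 [0.5859 0.1429 0.105 ] behind blue-shut line (+ = out) 1.4 lat 147.9
9.5 [0.5859 0.1429 0.105 ] behind blue-shut line (+ = out) 0.1 lat 147.9
10 [0.5859 0.1429 0.105 ] behind blue-shut line (+ = out) -1.2 lat 147.9
10.5 [0.5859 0.1429 0.105 ] behind blue-shut line (+ = out) -2.5 lat 147.9
```

The orange handle lies within about 2 mm of the shut line, so it is home; the sliver is only the gap above the panel. Blue is about 103 mm open and the arm is clear.

```bash
python3 -c "
from station import bot
print(bot.hand_in())"
```

```text
the job is handed in; nothing more can be done
None
```

The job is handed in: the orange drawer is home (handle within about 2 mm of the shut line), the blue drawer stands about 103 mm open, and the arm is clear; no verdict was returned.

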